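Spot reading of a test print

ROBOT

A 6-joint arm with a two-finger parallel gripper is mounted at the origin on a cart in front of the work surface, level with it; the furniture and walls round the work are solid. World frame = base frame: x ahead of the robot, y to its left, z up, the work surface at z = 0. Lengths are in m, angles in rad, forces in N, time in s.
With the tool pointing down it reaches from about 0.275 to 0.775 m from the base axis. Payload 14.6 kg.
Tool frame: the origin (TCP) lies on the centre line of the jaws, within the pads' length; the fingertips stand 19 mm ahead of it and the grasp point (between the pads) is the TCP; x points along the fingers, y is the direction in which the jaws open and shut, and the axes are right-handed (so a half turn about x gives the same grasp; the last joint's range is limited). The gripper opens to 85 mm and grips with 20 to 120 N. Pads are 22 mm wide; open, the fingers measure 114 mm over their backs; the gripper's body (76 mm by 85 mm) begins 54 mm behind the grasp point. The pads swing forward as they close: fully open they stand 13 mm farther back than shut.
Start: joints at [-1.42, 0.263, -0.048, 1.259, 0, 1.415], TCP at [0.158, -0.501, 0.215] pointing down, gripper open.
Joint ranges: [-2.65, 2.65], [-0.89, 1.7], [-1.18, 1.37], [-2.13, 2.11], [-1.35, 1.29], [-3.14, 3.14]. Speed limits (rad/s): [1.89, 1.89, 2.57, 2.79, 3.14, 3.14].

INTERFACE

Orientations are given as a unit quaternion [w, x, y, z].
In Python, from workcell import read_state, capture, get_calibration, close_job gives the robot as it stands. The module is installed in compiled form; this text tells all that it offers.
- The arm moves only by the tool apply_moves, never from a script. Its argument "plan" is a list that holds one entry, the list of rows, each a list of 7 numbers: the shift along the tool's x, y, z in mm, then the turn, a rotation vector about the tool's x, y, z in rad, then the opening, from -1 (shut) to 1 (fully open), so that 0 is half open. A call has exactly 8 rows; each row is the pose to reach, as a shift and turn from the pose commanded when the call began, along the tool's axes at that moment; what a row does not reach only later rows make up. A row lasts 1/12 s, in which the tool goes at most 41.7 mm and 7.16 degrees, less where a joint would pass 70% of its speed; a pose out of reach is approached as far as the arm can. A call with a gripper value outside its range is refused whole. The fingers move at their own pace and stop on an object; the grip force is fixed at half the most. Time passes only in rows, so rows that repeat a pose let the fingers close, or fill a call up. It gives the time, the measured TCP pose, the force and the opening at its end, in the units of the state.
- read_state(): the state, without advancing time (a new reading comes with each control period).
- capture(name): name is "scene" or "top"; returns (picture, depth): 480x640x3 uint8, red, green, blue; 480x640 float32, m along the optical axis (not along the pixel's ray), 0 where there is no reading.
- get_calibration(name): a dict with "fovy" (degrees; the focal length in pixels is half the picture's height over the tangent of half this angle, whatever the lens; pixels are square), "cx", "cy" (the principal point, pixels), "R" (3x3) and "t" (3): a world point X has camera coordinates R X + t. Camera axes: x right, y down, z forward; pixel columns grow to the right and rows downward; lengths in m; the calibration is good to about 2 mm. A picture is of the moment at which its call begins. get_calibration takes no time and is no camera call.
- close_job(): hands the job in, once; it reports no verdict.
The state is a dict: "t": time; "qpos": joint angles; "joint_velocities": joint speeds; "joint_efforts": joint torques, N m; "tcp_pos": TCP position; "tool_rot": TCP orientation; "wrist_force": force on the tool from outside, world axes, zero at the start; "ft_torque": the same for the moment, N m; "gripper_width": finger opening in m.
Only numpy, scipy, OpenCV 4.12 (cv2) and the standard library are available. Lean on these libraries where they do the work, as an engineer would, in place of code of your own. Each camera call takes 0.05 s, during which the arm holds its last target.

TASK

Take a spot reading of the test print: on the grey dock press the round key fully down and let it up, then do the same with the bar key, leaving the square key alone. Then lift the cordless reader out of the dock and hold it gently on the oblong patch of the print: upright, its white nose wholly inside the patch with the long way of the reader along the long way of the patch, and the spring nose pushed about half-way in. Finish while still gripping and holding it there; do not knock the mug, the sticky notes or the hole punch.

Things in the scene. Friction and masses are not known exactly. Their poses are not given: they have to be found in the camera images.
- dock: Grey charging dock with a black foot, fixed, 100 x 250 x 56 mm (its x, y, z). Origin: centre of its underside on the desk; z up. Three white keys stand in a row on its top at local y = +5, -40 and -85 mm, in an order that varies; the reader stands at local y = +85 mm in a well 26 (x) x 42 (y) mm and 46 mm deep, open upward.
- key_round_top (a point): Centre of the top of the round key, a white disc 20 mm across on the dock; its top stands 66 mm above the desk, 10 mm above the dock's top. Axes as the dock's.
- key_bar_top (a point): Centre of the top of the bar key, a white bar 30 mm (dock's x) by 12 mm (dock's y); same height as the round key.
- key_square_top (a point): Centre of the top of the square key, white, 18 x 18 mm, same height. To be left alone.
- key_round (a joint): Travel of the round key in m: 0 up, 0.005 fully down. Springs back; about 0.7 N to start, 4.2 N when fully down. Counts as pressed beyond 0.004.
- key_bar (a joint): Travel of the bar key, same spring and values as the round key.
- key_square (a joint): Travel of the square key, same spring and values; must stay under 0.002.
- reader_center (a point): Centre of the black flat-sided handle of the cordless reader, a loose upright tool of about 150 g. Handle 34 mm (x) x 52 mm (y, the long way) x 70 mm high (z up); grip it across the 34 mm. Docked, its underside rests on the dock's top: this point is 91 mm, the handle's top 126 mm above the desk. Either way round will do.
- reader: The same reader; origin on its axis at the lower end of its neck (22 x 38 mm, 30 mm long, below the handle), 65 mm below the handle's centre and 14 mm above the tip of the extended nose; same axes.
- reader_tip (a point): Centre of the flat lower end of the reader's white nose, which is 14 mm (x) x 24 mm (y); on the reader's axis, 79 mm below the handle's centre while the nose is fully out, 44 mm below the dock's top when docked.
- reader_nose (a joint): How far the spring nose is pushed into the reader in m: 0 fully out, 0.010 fully in. About 1.2 N to start, 3.2 N half-way, 5.2 N fully in.
- proof: Test print: white sheet on a grey backing board 130 x 190 x 8 mm, fixed flat on the desk. Origin: centre of its underside. Its upper face is 8 mm above the desk, flat and rigid. Carries three printed grey patches in a row along its y, 58 mm apart, in an order that varies.
- patch_oblong: Centre of the oblong grey patch printed on the print's upper face, 28 mm (x) x 46 mm (y, the long way). The target; about 8 mm above the desk.
- patch_round: Centre of the round grey patch, 34 mm across. Not the target.
- patch_square: Centre of the square grey patch, 28 x 28 mm. Not the target.
- mug: White mug, 92 x 127 x 95 mm, standing beyond the work; bystander. Origin: centre of its underside.
- sticky_notes: Block of white notes, 77 x 77 x 13 mm; bystander. Origin: centre of its underside.
- hole_punch: Black two-hole punch, 79 x 118 x 60 mm, at the near right of the print; bystander. Origin: centre of its underside.
Mind the look-alikes: they are no part of the job. What is shaped like the reader but purple is not meant.

How it is judged:
On the way, in this order (a step that is already met when the one before it is completed fails the run):
1. the round key is pressed down, the bar key is up (value of joint key_round above 0.004 m and value of joint key_bar below 0.0015 m), for 0.05 s.
2. then the bar key is pressed down, the round key is up again (value of joint key_bar above 0.004 m and value of joint key_round below 0.0015 m), for 0.05 s.
3. both keys are up and the reader is lifted clear of the dock (height (world z) of reader_tip above 0.06 m and value of joint each of key_bar, key_round below 0.0015 m and contact force between reader and dock below 0.1 N), for 0.1 s.
At the end, for the whole second after the job is handed in: The gripper still holds the reader, which is clear of the dock; the nose touches the print with its centre within 7.5 mm of the centre of the oblong patch, the reader upright within 0.12 rad, its long way within 0.2 rad of the patch's, and the nose pushed in 2.5 to 8 mm of its 10 mm (horizontal distance between reader_tip and patch_oblong below 0.0075 m and angle between the y axis of reader_center and the y axis of patch_oblong, either way round below 0.2 rad and angle between reader_center's own z axis and vertical below 0.12 rad and value of joint reader_nose between 0.0025 and 0.008 m and contact force between reader and proof above 0.5 N and contact force between reader and the fingers above 1 N and contact force between reader and dock below 0.1 N); the arm keeps its last pose, push and grip.
It fails at once if the square key is pressed (value of joint key_square above 0.002 m).
It fails at once if the reader is pushed hard on the print (over 20 N) (contact force between reader and proof above 20 N).
It fails at once if the mug moved by more than 2 cm (distance of mug from where it was at the start of the episode above 0.02 m).
It fails at once if the sticky notes moved by more than 2 cm (distance of sticky_notes from where it was at the start of the episode above 0.02 m).
It fails at once if the hole punch moved by more than 2 cm (distance of hole_punch from where it was at the start of the episode above 0.02 m).
It also fails if it takes over 48 s, if anything falls off the work surface, if the arm or the gripper's body presses on something with over 40 N, if the wrist force passes 120 N, or if a joint passes its speed limit or range.

## Working session

There is one attempt and no reset: what is moved stays moved. The work goes in short steps, Python scripts to look and compute and a tool call to move; the robot and the scene stay as the last step left them, time stands still between calls to the robot, and variables do not carry over. Pictures are saved under pics/ and viewed, and the job is handed in when it is done.

Besides the shell and the picture viewer there is one more tool, called after "Call:" as name(argument=value, ...), one argument or row to a line, values as JSON. apply_moves: Moves the arm, as the interface text tells. Its arguments: {"type":"object","properties":{"plan":{"type":"array","items":{"type":"array","items":{"type":"array","items":{"type":"number"}}}}},"required":["plan"]}

```bash
mkdir -p pics
python3 - <<'E'
from workcell import *
import cv2,numpy as np
for n in("scene","top"):
    p,d=capture(n);np.savez(f"{n}0.npz",p=p,d=d)
    cv2.imwrite(f"pics/{n}0.png",p[:,:,::-1]);c=get_calibration(n);print(n,c)
print(read_state())
E
```

```text
scene {'fovy': 57.81283114728056, 'cx': 312.997436101007, 'cy': 237.06670872071058, 'R': array([[-0.64697332, -0.76232009, -0.01713485],
       [-0.57898346,  0.50575215, -0.63952554],
       [ 0.49618915, -0.40383516, -0.76857887]]), 't': array([0.40830806, 0.31916729, 0.81554051])}
top {'fovy': 49.95951833368347, 'cx': 312.7208523137368, 'cy': 241.78522147686994, 'R': array([[-0.024038  , -0.99967505,  0.00848347],
       [-0.99659036,  0.02329212, -0.07915259],
       [ 0.07892927, -0.01035721, -0.99682641]]), 't': array([0.07093473, 0.53691514, 1.12604482])}
{'t': 0.1, 'qpos': array([-1.42031734e+00,  2.63482423e-01, -4.88612127e-02,  1.25940565e+00,
       -6.03922592e-06,  1.41545996e+00]), 'joint_velocities': array([-0.00035759, -0.00140527,  0.00272471,  0.001018  , -0.00046013,
        0.00141104]), 'joint_efforts': array([ 3.62306826e-03, -6.38579035e+01,  3.85063255e+01,  9.97966679e-03,
       -9.06308765e-05, -2.51941162e-05]), 'tcp_pos': array([ 0.15799788, -0.50038933,  0.21457389]), 'tool_rot': array([-0.10736428, -0.69885513, -0.10803813,  0.69885777]), 'wrist_force': array([-0.29660306, -0.63308962,  0.05920687]), 'ft_torque': array([-0.04461515, -0.0392522 , -0.00110382]), 'gripper_width': 0.08580813732289012}
```

View pics/scene0.png

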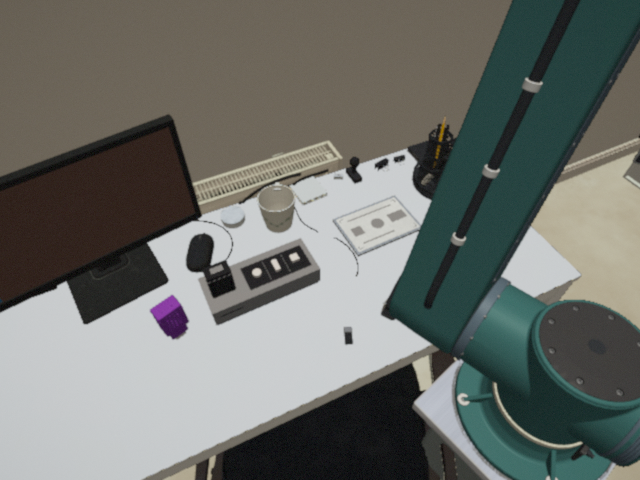

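View pics/top0.png

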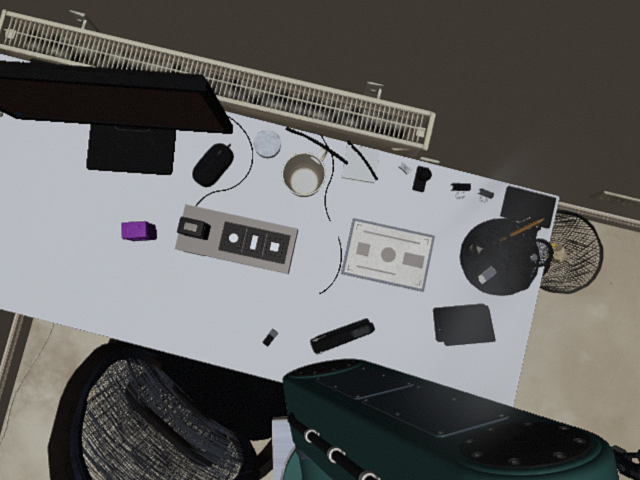

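The top view shows the dock with its black reader at (193,228) and the keys round (234,238), bar (254,242) and square (274,247). The print is at (388,255). The purple look-alike is at (138,231), and the mouse at (212,165) and stapler-like punch at (342,335) are also dark. Next I'll crop in to check the keys, reader and patches.

Run:
```python
import cv2,numpy as np
p=np.load("top0.npz")["p"][:,:,::-1]
a=cv2.resize(p[195:285,165:305],None,fx=5,fy=5,interpolation=cv2.INTER_CUBIC)[:, :700]
b=cv2.resize(p[210:300,335:440],None,fx=5,fy=5,interpolation=cv2.INTER_CUBIC)
cv2.imwrite("pics/a.png",a);cv2.imwrite("pics/b.png",b)
s=np.load("scene0.npz")["p"][:,:,::-1]
cv2.imwrite("pics/c.png",cv2.resize(s[190:330,140:330],None,fx=4,fy=4,interpolation=cv2.INTER_CUBIC))
```

```text
(no output)
```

View pics/a.png

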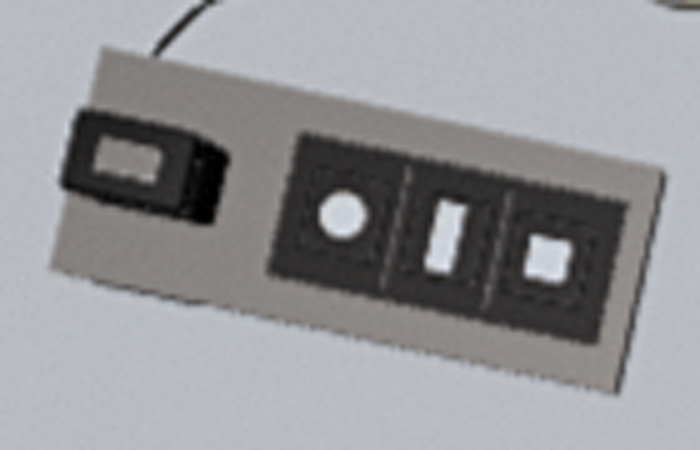

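View pics/b.png

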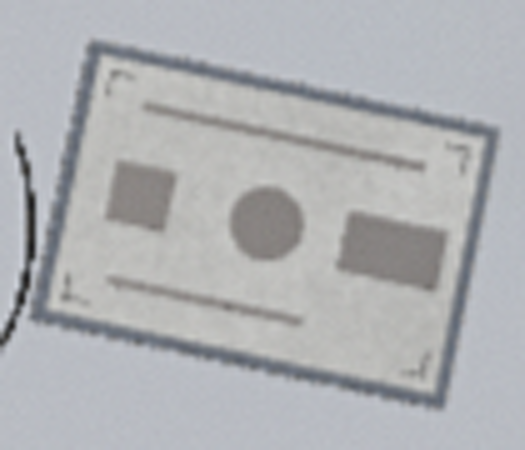

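View pics/c.png

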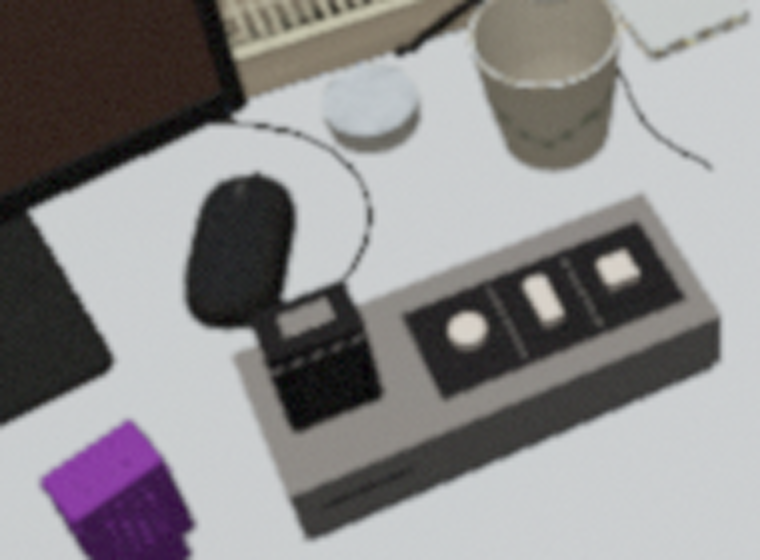

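The crops confirm the choice: black reader, round key nearest it, then bar, then square. The oblong patch is the right-hand one at (413,260). Next I'll measure these.

```bash
cat > h.py <<'E'
import numpy as np,cv2
from workcell import *
def ray(n,uv,z):
    c=get_calibration(n);f=240/np.tan(np.radians(c["fovy"]/2));R=np.array(c["R"]);t=np.array(c["t"])
    o=-R.T@t;d=R.T@np.array([(uv[0]-c["cx"])/f,(uv[1]-c["cy"])/f,1]);return o+d*(z-o[2])/d[2]
def proj(n,X):
    c=get_calibration(n);f=240/np.tan(np.radians(c["fovy"]/2));q=np.array(c["R"])@X+c["t"]
    return q[:2]/q[2]*f+[c["cx"],c["cy"]]
def blobs(mask,amin,amax):
    k,l,s,c=cv2.connectedComponentsWithStats(mask.astype(np.uint8))
    return [(c[i],s[i],l==i) for i in range(1,k) if amin<=s[i,4]<=amax]
E
python3 - <<'E'
from h import *
np.set_printoptions(precision=4,suppress=True)
U=4
def work(n,box,fn,amin,amax,z,lab):
    p=np.load(f"{n}0.npz")["p"];x0,y0,x1,y1=box
    im=cv2.resize(p[y0:y1,x0:x1],None,fx=U,fy=U,interpolation=cv2.INTER_LINEAR)
    g=im.astype(int)
    out=[]
    for c,s,m in blobs(fn(g),amin*U*U,amax*U*U):
        uv=(c+.5)/U-.5+[x0,y0]
        cnt=max(cv2.findContours(m.astype(np.uint8),0,2)[0],key=cv2.contourArea)
        q=cv2.boxPoints(cv2.minAreaRect(cnt));W=np.array([ray(n,(v+.5)/U-.5+[x0,y0],z)[:2] for v in q])
        e=W[1]-W[0],W[2]-W[1]
        print(n,lab,uv,"area",s[4]/U/U,"xyz",ray(n,uv,z),"sides",[round(np.linalg.norm(v),4) for v in e],"ang",[round(np.degrees(np.arctan2(v[1],v[0]))%180,1) for v in e])
bright=lambda g:g.min(2)>130
work("top",(218,220,295,268),bright,20,300,.066,"key")
work("scene",(240,240,312,290),bright,10,300,.066,"key")
grey=lambda g:(g.mean(2)<165)
p=np.load("top0.npz")["p"];print(p[249,363],p[240,388],p[260,413],p[228,193],p[225,185], p[215,225])
work("top",(350,228,428,282),grey,100,900,.008,"patch")
p=np.load("scene0.npz")["p"];print(p[223,377],p[215,377])
work("scene",(338,200,418,247),grey,50,900,.008,"patch")
E
```

```text
top key [219.4565 231.8854] area 43.6875 xyz [0.5608 0.2576 0.066 ] sides [np.float64(0.051), np.float64(0.0085)] ang [np.float64(166.3), np.float64(75.4)]
top key [233.073  237.5649] area 63.4375 xyz [0.5479 0.2286 0.066 ] sides [np.float64(0.0192), np.float64(0.0182)] ang [np.float64(88.7), np.float64(179.3)]
top key [253.5403 241.9578] area 74.75 xyz [0.5375 0.1851 0.066 ] sides [np.float64(0.0301), np.float64(0.0121)] ang [np.float64(165.2), np.float64(74.6)]
top key [274.0707 246.3422] area 67.5625 xyz [0.527  0.1414 0.066 ] sides [np.float64(0.0182), np.float64(0.018)] ang [np.float64(166.5), np.float64(76.1)]
top key [292.9172 260.41  ] area 50.375 xyz [0.496  0.1018 0.066 ] sides [np.float64(0.0096), np.float64(0.0411)] ang [np.float64(88.7), np.float64(178.8)]
scene key [293.8059 256.5696] area 57.25 xyz [0.5277 0.1424 0.066 ] sides [np.float64(0.0201), np.float64(0.0203)] ang [np.float64(76.2), np.float64(158.4)]
scene key [275.2719 264.0194] area 64.6875 xyz [0.5384 0.1861 0.066 ] sides [np.float64(0.0135), np.float64(0.0323)] ang [np.float64(83.3), np.float64(164.9)]
scen
[... 1829 characters left out ...]
0283)] ang [np.float64(76.2), np.float64(148.6)]
scene patch [377.0326 222.7944] area 88.75 xyz [ 0.5089 -0.1103  0.008 ] sides [np.float64(0.0307), np.float64(0.0307)] ang [np.float64(48.8), np.float64(133.8)]
scene patch [345.0297 236.4608] area 68.6875 xyz [ 0.5292 -0.0181  0.008 ] sides [np.float64(0.0091), np.float64(0.0801)] ang [np.float64(92.3), np.float64(166.3)]
scene patch [357.3148 230.7364] area 78.9375 xyz [ 0.5227 -0.054   0.008 ] sides [np.float64(0.0299), np.float64(0.0269)] ang [np.float64(76.9), np.float64(153.0)]
scene patch [397.1658 237.8737] area 139.25 xyz [ 0.4413 -0.1118  0.008 ] sides [np.float64(0.1273), np.float64(0.011)] ang [np.float64(76.2), np.float64(148.9)]
```

```bash
cat >> h.py <<'E'
from scipy.spatial.transform import Rotation as Ro
def rot(): 
    q=read_state()["tool_rot"];return Ro.from_quat([q[1],q[2],q[3],q[0]])
def goal(X,yaw,ref=None):
    "tool z along world yaw (deg, mod 180), tool x down"
    s=read_state();R=rot();best=None
    for a in(yaw,yaw+180):
        z=np.array([np.cos(np.radians(a)),np.sin(np.radians(a)),0]);x=np.array([0,0,-1.]);G=np.stack([x,np.cross(z,x),z],1)
        rv=(R.inv()*Ro.from_matrix(G)).as_rotvec()
        if best is None or np.linalg.norm(rv)<np.linalg.norm(best): best=rv
    sh=R.inv().apply(np.array(X)-s["tcp_pos"])*1000
    print("t",round(s["t"],2),"tcp",s["tcp_pos"].round(4),"q",s["qpos"].round(3),"F",s["wrist_force"].round(2),"w",round(s["gripper_width"],4))
    print("shift mm",sh.round(1),"turn",best.round(4))
E
python3 - <<'E'
from h import *
print(rot().as_matrix().round(3))
goal((.5485,.2292,.2),76.3)
# reader top screen and corners
p=np.load("top0.npz")["p"]
im=cv2.resize(p[210:245,172:212],None,fx=4,fy=4,interpolation=cv2.INTER_LINEAR).astype(int)
for c,s,m in blobs(im.mean(2)>70,100,1500):
    uv=(c+.5)/4-.5+[172,210];print(uv,s,ray("top",uv,.126))
dark=blobs(im.mean(2)<60,500,9000)
for c,s,m in dark:print(c,s)
for X in((.5674,.3069,.126),):print(proj("top",np.array(X)),proj("scene",np.array(X)))
E
```

```text
[[-0.     0.301 -0.954]
 [ 0.001 -0.954 -0.301]
 [-1.    -0.001 -0.   ]]
t 0.1 tcp [ 0.158  -0.5004  0.2146] q [-1.42   0.263 -0.049  1.259 -0.     1.415] F [-0.3  -0.63  0.06] w 0.0858
shift mm [  15.2 -578.2 -592. ] turn [-1.0259e+00 -6.0000e-04  8.0000e-04]
[92.10960778 75.44040742] [  23   29  132   91 6578]
[189.9020835  226.27436422] [216.32738341 269.44910435]
```

Call:
apply_moves(
  plan=[
    [[0,-28,-29,-0.1,0,0,-1],[0,-56,-58,-0.2,0,0,-1],[0,-84,-87,-0.3,0,0,-1],[0,-112,-116,-0.4,0,0,-1],[0,-140,-145,-0.5,0,0,-1],[0,-168,-174,-0.6,0,0,-1],[0,-196,-203,-0.7,0,0,-1],[0,-224,-232,-0.8,0,0,-1]],
  ],
)

```text
t: 0.77
tcp_pos: [0.3121, -0.2153, 0.2149]
tool_rot: [0.373, 0.601, 0.373, -0.601]
wrist_force: [0.4, -2.0, 0.3]
gripper_width: 0.0001
```

```bash
python3 -c "
from h import *
goal((.5485,.2292,.2),76.3)"
```

```text
t 0.77 tcp [ 0.3121 -0.2153  0.2149] q [-0.82   0.012 -0.354  1.205  0.     1.212] F [ 0.42 -1.98  0.26] w 0.0001
shift mm [  15.    14.2 -503.3] turn [-2.216e-01 -0.000e+00 -1.000e-04]
```

Call:
apply_moves(
  plan=[
    [[0,1,-40,-0.05,0,0,-1],[0,2,-80,-0.1,0,0,-1],[0,3,-120,-0.15,0,0,-1],[0,5,-160,-0.2,0,0,-1],[0,6,-200,-0.222,0,0,-1],[0,7,-240,-0.222,0,0,-1],[0,8,-280,-0.222,0,0,-1],[0,9,-320,-0.222,0,0,-1]],
  ],
)

```text
t: 1.43
tcp_pos: [0.4637, 0.067, 0.2149]
tool_rot: [-0.436, -0.557, -0.436, 0.557]
wrist_force: [0.6, -1.5, 1.3]
gripper_width: 0.0002
```

```bash
python3 -c "
from h import *
goal((.5485,.2292,.12),76.3)"
```

```text
t 1.43 tcp [0.4637 0.067  0.2149] q [-0.031  0.167 -0.178  1.227 -0.     1.783] F [ 0.58 -1.52  1.34] w 0.0002
shift mm [  94.9   43.3 -177.8] turn [-0.0035  0.0001  0.0001]
```

Call:
apply_moves(
  plan=[
    [[0,9,-37,0,0,0,-1],[0,18,-74,0,0,0,-1],[0,27,-111,0,0,0,-1],[0,36,-148,-0.0035,0,0,-1],[30,43.3,-177.8,-0.0035,0,0,-1],[60,43.3,-177.8,-0.0035,0,0,-1],[90,43.3,-177.8,-0.0035,0,0,-1],[95,43.3,-177.8,-0.0035,0,0,-1]],
  ],
)

```text
t: 2.1
tcp_pos: [0.5457, 0.2268, 0.1151]
tool_rot: [-0.436, -0.554, -0.438, 0.558]
wrist_force: [-1.1, -0.9, -0.7]
gripper_width: -0.0002
```

```bash
python3 -c "
from h import *
goal((.5485,.2292,.082),76.3)
for n in('scene','top'):
  p,d=capture(n);cv2.imwrite(f'pics/{n}1.png',p[:,:,::-1])
p=cv2.imread('pics/scene1.png');cv2.imwrite('pics/scene1c.png',cv2.resize(p[150:330,140:380],None,fx=3,fy=3))
"
```

```text
t 2.1 tcp [0.5457 0.2268 0.1151] q [ 0.256  0.425 -0.076  1.077 -0.     2.066] F [-1.14 -0.89 -0.74] w -0.0002
shift mm [33.1  2.3 -3.1] turn [0.0005 0.0034 0.0062]
```

View pics/scene1c.png

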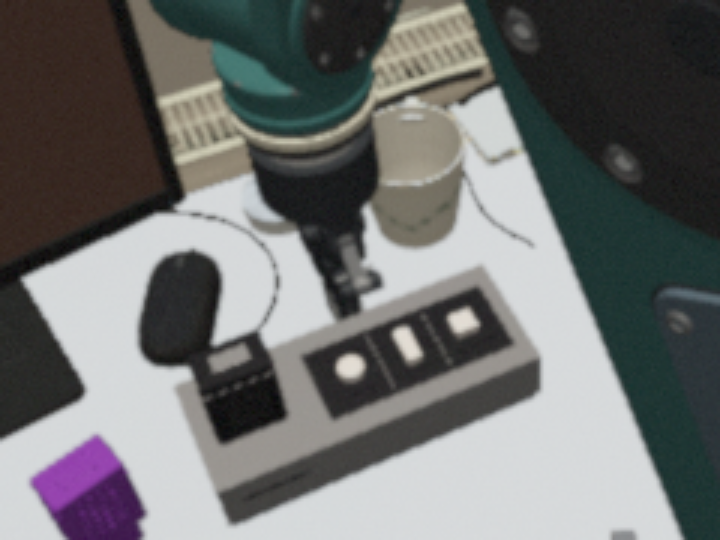

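```bash
python3 -c "
from h import *
goal((.5485,.2292,.082),76.3)
print(proj('scene',np.array([.547,.228,.1])),proj('scene',np.array([.547,.228,.066])))
p=cv2.imread('pics/top1.png');cv2.imwrite('pics/top1c.png',cv2.resize(p[170:290,150:310],None,fx=4,fy=4))
"
```

```text
t 2.2 tcp [0.5473 0.2266 0.1193] q [ 0.255  0.422 -0.069  1.082 -0.     2.065] F [ 0.73 -0.08  0.16] w -0.0001
shift mm [37.3  0.6 -2.8] turn [-0.0005  0.0013  0.0024]
[255.65769138 262.54921287] [257.51289576 271.85376834]
```

View pics/top1c.png

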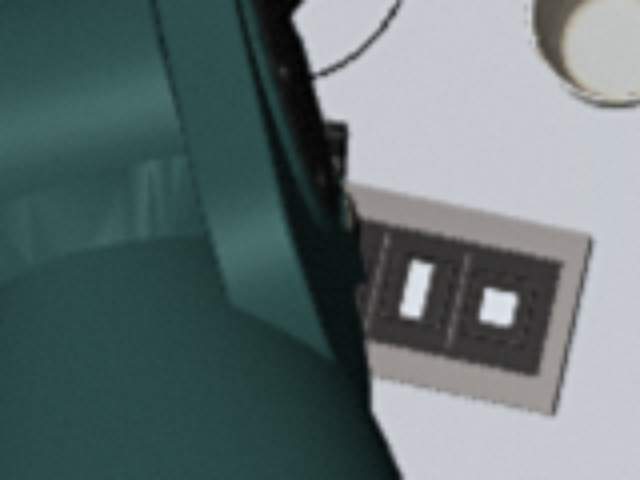

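```bash
python3 -c "
from h import *
p=cv2.imread('pics/scene1.png');cv2.imwrite('pics/scene1d.png',cv2.resize(p[220:290,225:295],None,fx=8,fy=8,interpolation=cv2.INTER_CUBIC))
"
```

```text
(no output)
```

View pics/scene1d.png

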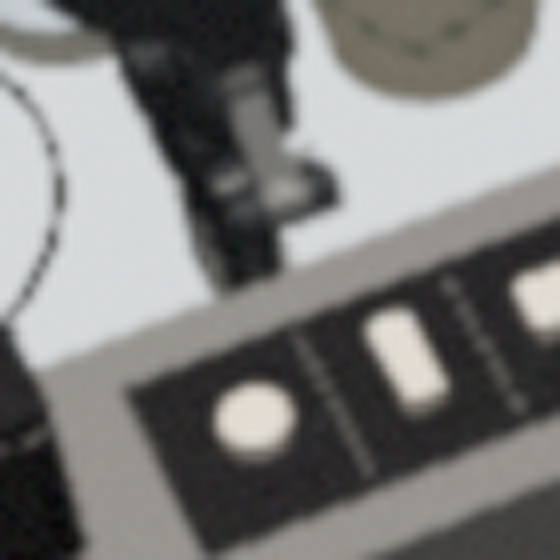

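```bash
python3 -c "
from h import *
for n in ['scene']:
  p,d=capture(n);c=get_calibration(n);f=240/np.tan(np.radians(c['fovy']/2));R=c['R'];t=c['t']
  for v in range(244,262,1):
    for u in (253,255,257):
      z=d[v,u];X=R.T@(np.array([(u-c['cx'])/f*z,(v-c['cy'])/f*z,z])-t);print(u,v,X.round(3),p[v,u].mean().round(),end=' | ')
    print()
print(read_state()['tcp_pos'])
"
```

```text
253 244 [0.497 0.251 0.228] 55.0 | 255 244 [0.493 0.249 0.23 ] 74.0 | 257 244 [0.491 0.246 0.23 ] 78.0 | 
253 245 [0.495 0.253 0.229] 45.0 | 255 245 [0.492 0.25  0.229] 57.0 | 257 245 [0.49  0.247 0.228] 62.0 | 
253 246 [0.495 0.253 0.226] 36.0 | 255 246 [0.492 0.25  0.226] 42.0 | 257 246 [0.49  0.247 0.225] 43.0 | 
253 247 [0.496 0.253 0.222] 27.0 | 255 247 [0.491 0.251 0.225] 35.0 | 257 247 [0.49  0.248 0.223] 28.0 | 
253 248 [0.499 0.251 0.214] 23.0 | 255 248 [0.491 0.252 0.223] 31.0 | 257 248 [0.535 0.225 0.158] 28.0 | 
253 249 [0.499 0.252 0.212] 22.0 | 255 249 [0.536 0.229 0.158] 32.0 | 257 249 [0.534 0.226 0.157] 30.0 | 
253 250 [0.536 0.234 0.159] 27.0 | 255 250 [0.535 0.23  0.156] 33.0 | 257 250 [0.534 0.226 0.154] 27.0 | 
253 251 [0.537 0.234 0.155] 31.0 | 255 251 [0.534 0.231 0.155] 39.0 | 257 251 [0.535 0.226 0.15 ] 38.0 | 
253 252 [0.535 0.235 0.154] 35.0 | 255 252 [0.538 0.229 0.146] 46.0 | 257 252 [0.534 0.227 0.148] 82.0 | 
253 253 [0.534 0.236 0.152] 52.0 | 255 253 [0.535 0.231 0.147] 101.0 | 257 253 [0.535 0.227 0.144] 160.0 | 
253 254 [0.536 0.236 0.147] 119.0 | 25
[... 174 characters left out ...]
5] 169.0 | 
253 256 [0.634 0.188 0.002] 182.0 | 255 256 [0.592 0.204 0.058] 165.0 | 257 256 [0.591 0.199 0.054] 151.0 | 
253 257 [0.593 0.209 0.057] 156.0 | 255 257 [0.59  0.205 0.057] 150.0 | 257 257 [0.588 0.202 0.056] 148.0 | 
253 258 [0.593 0.21  0.054] 149.0 | 255 258 [0.589 0.207 0.056] 147.0 | 257 258 [0.586 0.203 0.056] 148.0 | 
253 259 [0.589 0.212 0.056] 149.0 | 255 259 [0.585 0.209 0.057] 148.0 | 257 259 [0.583 0.205 0.057] 149.0 | 
253 260 [0.586 0.214 0.057] 148.0 | 255 260 [0.583 0.21  0.057] 147.0 | 257 260 [0.579 0.207 0.058] 145.0 | 
253 261 [0.586 0.214 0.053] 149.0 | 255 261 [0.58  0.212 0.058] 136.0 | 257 261 [0.577 0.209 0.058] 125.0 | 
[0.54829137 0.2267487  0.12090803]
```

The depth view puts the fingertips at z≈0.142, while the reported TCP z is 0.121, so by the interface text the tips should be at 0.102. That's about 40 mm off. I'll descend 30 mm and re-measure before trusting either number.

Call:
apply_moves(
  plan=[
    [[10,0.5,-2.5,0,0,0,-1],[20,0.5,-2.5,0,0,0,-1],[25,0.5,-2.5,0,0,0,-1],[30,0.5,-2.5,0,0,0,-1],[30,0.5,-2.5,0,0,0,-1],[30,0.5,-2.5,0,0,0,-1],[30,0.5,-2.5,0,0,0,-1],[30,0.5,-2.5,0,0,0,-1]],
  ],
)

```text
t: 2.92
tcp_pos: [0.5495, 0.2293, 0.0904]
tool_rot: [0.437, 0.556, 0.437, -0.556]
wrist_force: [0.3, -0.5, 1.1]
gripper_width: 0.0001
```

```bash
cat >> h.py <<'E'
def pts(n):
    p,d=capture(n);c=get_calibration(n);f=240/np.tan(np.radians(c['fovy']/2))
    v,u=np.mgrid[:480,:640];P=np.stack([(u-c['cx'])/f*d,(v-c['cy'])/f*d,d],-1)
    return p,d,(P-np.array(c['t']))@np.array(c['R'])
E
python3 -c "
from h import *
goal((.5485,.2292,.082),76.3)
p,d,W=pts('scene')
cv2.imwrite('pics/scene2.png',cv2.resize(p[210:300,215:305,::-1],None,fx=6,fy=6,interpolation=cv2.INTER_CUBIC))
m=(d>0)&(np.hypot(W[...,0]-.5485,W[...,1]-.229)<.04)&(W[...,2]>.075)
for lo in np.arange(.075,.26,.008):
  k=m&(W[...,2]>=lo)&(W[...,2]<lo+.008)
  if k.sum():print(round(lo,3),k.sum(),np.median(W[k],0).round(3))
"
```

```text
t 2.92 tcp [0.5495 0.2293 0.0904] q [ 0.259  0.443 -0.117  1.01  -0.     2.069] F [ 0.35 -0.45  1.08] w 0.0001
shift mm [ 8.4 -0.9  0.3] turn [-0.0004 -0.0003 -0.0005]
0.107 12 [0.544 0.239 0.114]
0.115 22 [0.54  0.236 0.12 ]
0.123 19 [0.538 0.237 0.126]
0.131 4 [0.547 0.241 0.134]
0.139 1 [0.557 0.239 0.139]
0.147 9 [0.539 0.243 0.152]
0.155 22 [0.539 0.24  0.158]
0.163 19 [0.536 0.244 0.169]
0.171 28 [0.535 0.243 0.176]
0.179 21 [0.538 0.247 0.183]
0.187 15 [0.536 0.245 0.192]
0.195 19 [0.533 0.247 0.199]
0.203 33 [0.534 0.247 0.207]
0.211 55 [0.516 0.243 0.214]
0.219 42 [0.514 0.24  0.223]
0.227 34 [0.513 0.239 0.231]
0.235 94 [0.517 0.247 0.24 ]
0.243 122 [0.519 0.246 0.247]
0.251 114 [0.518 0.247 0.255]
0.259 122 [0.519 0.246 0.263]
```

View pics/scene2.png

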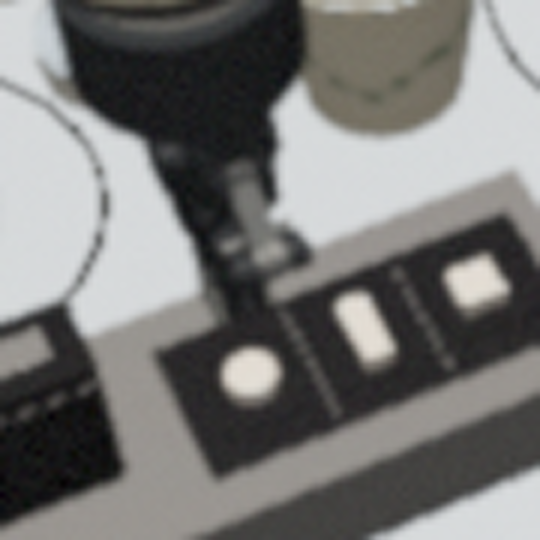

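Call:
apply_moves(
  plan=[
    [[6,0,0,0,0,0,-1],[12,-0.5,0,0,0,0,-1],[17,-1,0,0,0,0,-1],[22,-1,0,0,0,0,-1],[26,-1,0,0,0,0,-1],[30,-1,0,0,0,0,-1],[30,-1,0,0,0,0,-1],[30,-1,0,0,0,0,-1]],
  ],
)

```text
t: 3.63
tcp_pos: [0.5482, 0.2295, 0.0598]
tool_rot: [-0.437, -0.556, -0.437, 0.556]
wrist_force: [0.1, -0.3, -0.4]
gripper_width: -0.0
```

```bash
python3 -c "
from h import *
goal((.5485,.2292,.05),76.3)
p,d,W=pts('scene')
cv2.imwrite('pics/scene3.png',cv2.resize(p[210:300,215:305,::-1],None,fx=6,fy=6,interpolation=cv2.INTER_CUBIC))
m=(d>0)&(np.hypot(W[...,0]-.5485,W[...,1]-.229)<.04)&(W[...,2]>.06)
for lo in np.arange(.06,.11,.005):
  k=m&(W[...,2]>=lo)&(W[...,2]<lo+.005)
  if k.sum():print(round(lo,3),k.sum(),np.median(W[k],0).round(3))
"
```

```text
t 3.63 tcp [0.5482 0.2295 0.0598] q [ 0.259  0.466 -0.169  0.937 -0.     2.07 ] F [ 0.11 -0.32 -0.43] w -0.0
shift mm [9.8 0.3 0.2] turn [-0.0004  0.0002  0.0003]
0.06 44 [0.543 0.232 0.063]
0.065 22 [0.544 0.225 0.066]
0.075 3 [0.544 0.238 0.077]
0.08 10 [0.541 0.236 0.083]
0.085 11 [0.537 0.235 0.089]
0.09 12 [0.537 0.239 0.091]
0.095 8 [0.545 0.24  0.097]
0.1 3 [0.548 0.24  0.102]
0.105 3 [0.547 0.241 0.109]
```

View pics/scene3.png

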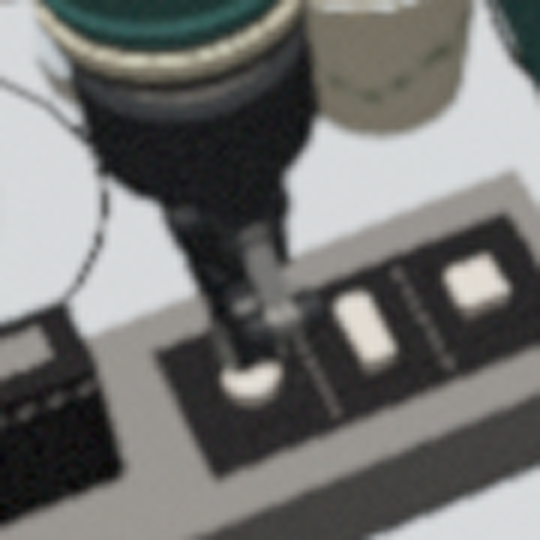

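No contact yet. The tip is at about 0.079, so I expect contact near a reported 0.047. I'll approach in small steps.

Call:
apply_moves(
  plan=[
    [[3,0,0,0,0,0,-1],[6,0,0,0,0,0,-1],[9,0,0,0,0,0,-1],[11,0,0,0,0,0,-1],[13,0,0,0,0,0,-1],[13,0,0,0,0,0,-1],[13,0,0,0,0,0,-1],[13,0,0,0,0,0,-1]],
  ],
)

```text
t: 4.35
tcp_pos: [0.5483, 0.2295, 0.0471]
tool_rot: [0.437, 0.556, 0.437, -0.556]
wrist_force: [-0.7, 0.1, 2.3]
gripper_width: -0.0003
```

Call:
apply_moves(
  plan=[
    [[1,0,0,0,0,0,-1],[2,0,0,0,0,0,-1],[2,0,0,0,0,0,-1],[2,0,0,0,0,0,-1],[2,0,0,0,0,0,-1],[2,0,0,0,0,0,-1],[2,0,0,0,0,0,-1],[2,0,0,0,0,0,-1]],
  ],
)

```text
t: 5.02
tcp_pos: [0.5483, 0.2295, 0.045]
tool_rot: [-0.437, -0.556, -0.437, 0.556]
wrist_force: [-1.9, -0.2, 4.4]
gripper_width: 0.0001
```

```bash
python3 -c "
from h import *
goal((.5485,.2292,.05),76.3)
p,d,W=pts('scene')
cv2.imwrite('pics/scene4.png',cv2.resize(p[210:300,215:305,::-1],None,fx=6,fy=6,interpolation=cv2.INTER_CUBIC))
"
```

```text
t 5.02 tcp [0.5483 0.2295 0.045 ] q [ 0.259  0.478 -0.192  0.901 -0.     2.07 ] F [-1.89 -0.21  4.42] w 0.0001
shift mm [-5.   0.3  0.2] turn [-0.0003  0.0001  0.0001]
```

View pics/scene4.png

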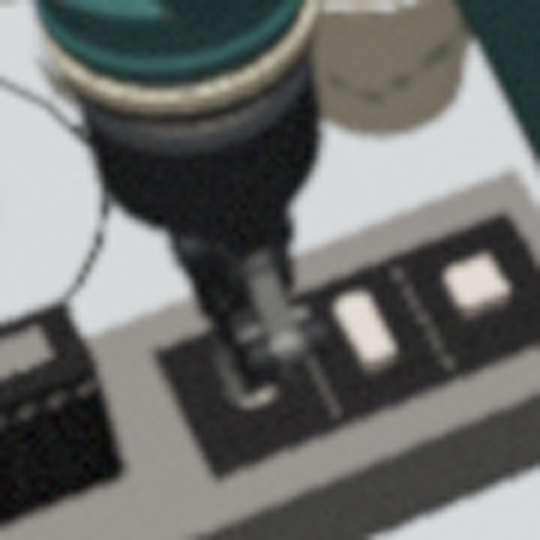

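Call:
apply_moves(
  plan=[
    [[0.5,0,0,0,0,0,-1],[1,0,0,0,0,0,-1],[1.5,0,0,0,0,0,-1],[2,0,0,0,0,0,-1],[2,0,0,0,0,0,-1],[2,0,0,0,0,0,-1],[2,0,0,0,0,0,-1],[2,0,0,0,0,0,-1]],
  ],
)

```text
t: 5.73
tcp_pos: [0.5484, 0.2295, 0.0442]
tool_rot: [0.437, 0.556, 0.436, -0.556]
wrist_force: [-7.0, -2.2, 22.2]
gripper_width: -0.0
```

The round key bottomed out: force rose to 22 N and z stalled. So the tip is at reported z + ~0.0165. Lifting off and moving to the bar key.

Call:
apply_moves(
  plan=[
    [[-10,0,0,0,0,0,-1],[-25,0,0,0,0,0,-1],[-35,0,0,0,0,0,-1],[-35,0,0,0,0,0,-1],[-35,0,15,0,0,0,-1],[-35,0,30,0,0,0,-1],[-35,0,45,0,0,0,-1],[-35,0,45,0,0,0,-1]],
  ],
)

```text
t: 6.4
tcp_pos: [0.5364, 0.1828, 0.0775]
tool_rot: [-0.436, -0.556, -0.436, 0.557]
wrist_force: [0.7, -0.9, -0.2]
gripper_width: 0.0001
```

```bash
python3 -c "
from h import *
p,d,W=pts('scene')
goal((.538,.1856,.05),76.3)
cv2.imwrite('pics/scene5.png',cv2.resize(p[200:300,225:325,::-1],None,fx=6,fy=6,interpolation=cv2.INTER_CUBIC))
"
```

```text
t 6.45 tcp [0.537  0.1839 0.0777] q [ 0.186  0.411 -0.211  0.95  -0.     1.999] F [0.48 1.02 0.16] w -0.0
shift mm [27.7  0.6 -1.9] turn [-0.0026  0.0005  0.0008]
```

View pics/scene5.png

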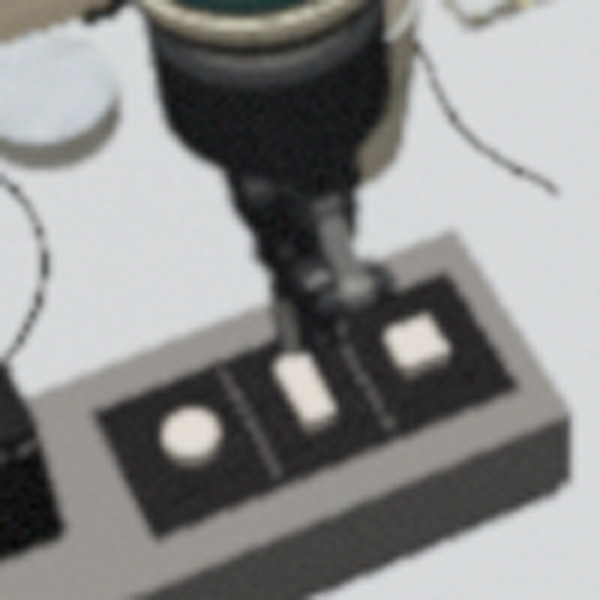

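Call:
apply_moves(
  plan=[
    [[8,0,0,0,0,0,-1],[16,0,0,0,0,0,-1],[22,0,0,0,0,0,-1],[27,0,0,0,0,0,-1],[30,0,0,0,0,0,-1],[31.5,0,0,0,0,0,-1],[32,0,0,0,0,0,-1],[32,0,0,0,0,0,-1]],
  ],
)

```text
t: 7.12
tcp_pos: [0.5374, 0.1859, 0.046]
tool_rot: [-0.437, -0.556, -0.437, 0.556]
wrist_force: [-2.3, 0.3, 3.1]
gripper_width: -0.0
```

Call:
apply_moves(
  plan=[
    [[0.5,0,0,0,0,0,-1],[1,0,0,0,0,0,-1],[1.5,0,0,0,0,0,-1],[2,0,0,0,0,0,-1],[2.5,0,0,0,0,0,-1],[2.5,0,0,0,0,0,-1],[2.5,0,0,0,0,0,-1],[2.5,0,0,0,0,0,-1]],
  ],
)

```text
t: 7.78
tcp_pos: [0.5377, 0.1859, 0.0444]
tool_rot: [0.437, 0.556, 0.437, -0.556]
wrist_force: [-6.3, 0.3, 15.4]
gripper_width: -0.0002
```

```bash
python3 -c "
from h import *
p,d,W=pts('scene')
goal((.538,.1856,.05),76.3)
cv2.imwrite('pics/scene6.png',cv2.resize(p[200:300,225:325,::-1],None,fx=6,fy=6,interpolation=cv2.INTER_CUBIC))
"
```

```text
t 7.83 tcp [0.5377 0.1859 0.0444] q [ 0.19   0.44  -0.262  0.867  0.     2.   ] F [-6.26  0.36 15.32] w -0.0
shift mm [-5.6  0.3  0.2] turn [-0.0003 -0.0005 -0.0008]
```

View pics/scene6.png

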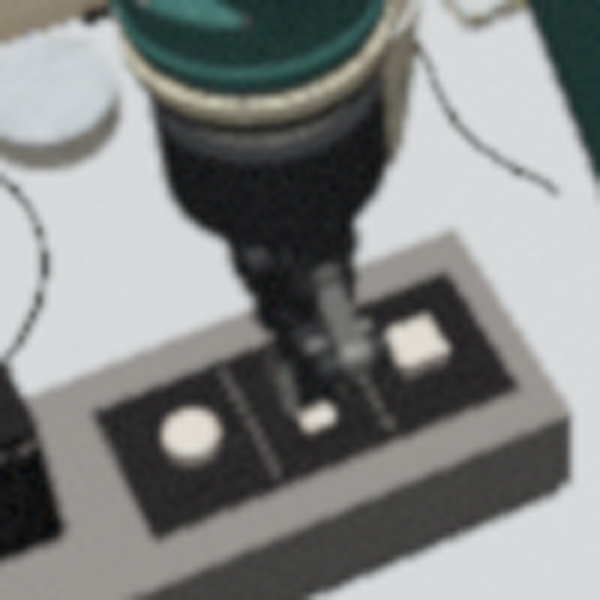

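The bar key bottomed at the same height with 15 N, and the square and round keys are up. Now I'll lift, open the gripper and go over the reader.

Call:
apply_moves(
  plan=[
    [[-40,0,0,0,0,0,-1],[-80,0,0,0,0,0,-1],[-115,0,0,0,0,0,0],[-130,0,-20,0,0,0,1],[-130,0,-55,0,0,0,1],[-130,0,-90,0,0,0,1],[-130,0,-115,0,0,0,1],[-130,0,-125,0,0,0,1]],
  ],
)

```text
t: 8.5
tcp_pos: [0.5679, 0.31, 0.173]
tool_rot: [0.437, 0.556, 0.437, -0.556]
wrist_force: [1.1, -0.1, -0.3]
gripper_width: 0.0724
```

```bash
python3 -c "
from h import *
p,d,W=pts('scene')
goal((.5674,.3069,.12),76.3)
cv2.imwrite('pics/scene7.png',cv2.resize(p[140:310,150:350,::-1],None,fx=4,fy=4,interpolation=cv2.INTER_CUBIC)[:600])
m=(d>0)&(np.hypot(W[...,0]-.5674,W[...,1]-.307)<.075)&(W[...,2]>.06)
for lo in np.arange(.10,.30,.006):
  k=m&(W[...,2]>=lo)&(W[...,2]<lo+.006)
  if k.sum():print(round(lo,3),k.sum(),W[k].min(0).round(3),W[k].max(0).round(3))
"
```

```text
t 8.55 tcp [0.5678 0.3101 0.1728] q [0.374 0.489 0.194 1.275 0.    2.182] F [-2.31  0.4  -1.14] w 0.0787
shift mm [52.8  0.3  3.2] turn [ 0.0018 -0.0003 -0.0001]
0.1 44 [0.546 0.289 0.1  ] [0.579 0.336 0.106]
0.106 49 [0.546 0.288 0.106] [0.561 0.337 0.112]
0.112 49 [0.546 0.287 0.112] [0.581 0.335 0.118]
0.118 77 [0.546 0.281 0.118] [0.588 0.337 0.124]
0.124 308 [0.548 0.282 0.124] [0.589 0.336 0.13 ]
0.196 12 [0.525 0.301 0.197] [0.607 0.33  0.202]
0.202 18 [0.519 0.306 0.203] [0.605 0.331 0.208]
0.208 27 [0.518 0.309 0.208] [0.604 0.331 0.214]
0.214 19 [0.517 0.312 0.214] [0.53 0.33 0.22]
0.22 12 [0.518 0.315 0.22 ] [0.522 0.329 0.225]
0.232 1 [0.529 0.332 0.236] [0.529 0.332 0.236]
0.238 2 [0.527 0.333 0.243] [0.531 0.334 0.244]
0.244 23 [0.501 0.313 0.245] [0.527 0.338 0.25 ]
0.25 77 [0.499 0.313 0.25 ] [0.537 0.338 0.256]
0.256 20 [0.5   0.315 0.256] [0.558 0.338 0.262]
0.262 34 [0.499 0.302 0.262] [0.547 0.338 0.268]
0.268 59 [0.499 0.301 0.268] [0.566 0.338 0.274]
0.274 75 [0.499 0.3   0.274] [0.555 0.337 0.28 ]
0.28 62 [0.499 0.3   0.28 ] [0.557 0.338 0.286]
0.286 82 [0.499 0.296 0.286] [0.554 0.338 0.292]
0.292 102 [0.499 0.295 0.292] [0.563 0.338 0.298]
0.298 183 [0.5   0.302 0.298] [0.558 0.338 0.304]
```

View pics/scene7.png

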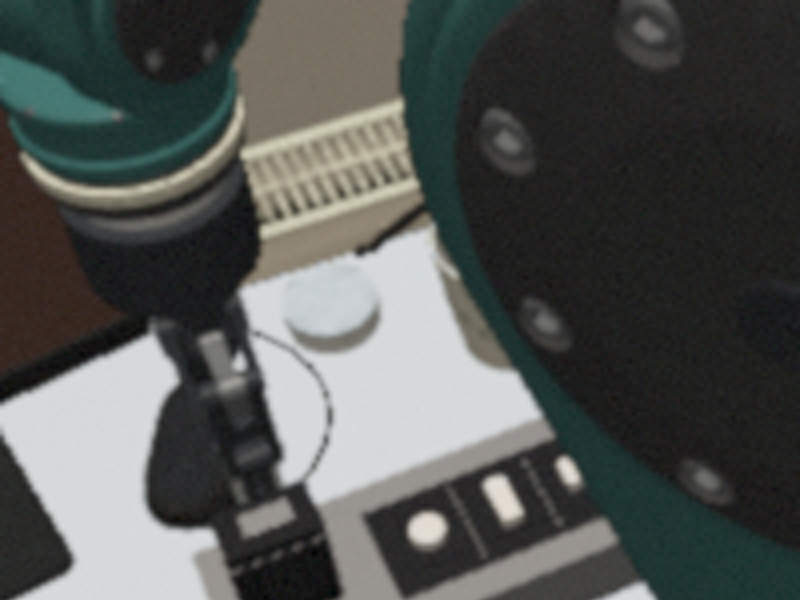

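The gripper is open above the reader. Depth gives the reader centre ≈(0.5675, 0.308), which agrees with the prediction. I'll descend to reported z≈0.066, which puts the fingertips at about 0.09 with the palm clear above the 0.126 top.

Call:
apply_moves(
  plan=[
    [[0,0,2.3,0,0,0,1],[0,0,2.3,0,0,0,1],[12,0,2.3,0,0,0,1],[24,0,2.3,0,0,0,1],[36,0,2.3,0,0,0,1],[48,0,2.3,0,0,0,1],[54,0,2.3,0,0,0,1],[54,0,2.3,0,0,0,1]],
  ],
)

```text
t: 9.22
tcp_pos: [0.5661, 0.3036, 0.1186]
tool_rot: [-0.436, -0.556, -0.436, 0.557]
wrist_force: [-0.4, -0.5, -0.5]
gripper_width: 0.0854
```

```bash
python3 -c "
from h import *
p,d,W=pts('scene')
goal((.5674,.3075,.066),76.3)
cv2.imwrite('pics/scene8.png',cv2.resize(p[190:300,150:300,::-1],None,fx=5,fy=5,interpolation=cv2.INTER_CUBIC))
p,d,W=pts('top')
cv2.imwrite('pics/top8.png',p[:,:,::-1])
"
```

```text
t 9.27 tcp [0.5665 0.3039 0.1195] q [ 0.366  0.504  0.074  1.141 -0.     2.177] F [-0.09 -0.3   0.61] w 0.0854
shift mm [53.5  0.  -3.7] turn [-0.0014  0.0005  0.0005]
```

View pics/scene8.png

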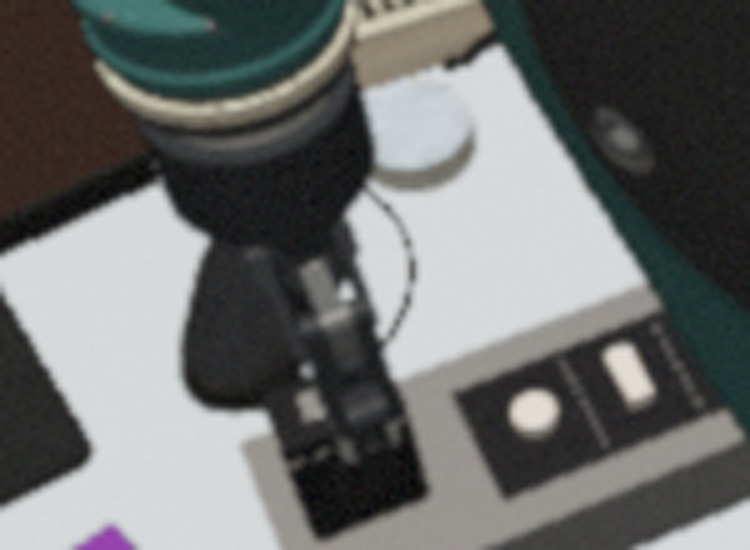

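Call:
apply_moves(
  plan=[
    [[0,0,-3.5,0,0,0,1],[10,0,-3.5,0,0,0,1],[20,0,-3.5,0,0,0,1],[30,0,-3.5,0,0,0,1],[40,0,-3.5,0,0,0,1],[48,0,-3.5,0,0,0,1],[53,0,-3.5,0,0,0,1],[53,0,-3.5,0,0,0,1]],
  ],
)

```text
t: 9.98
tcp_pos: [0.567, 0.3081, 0.065]
tool_rot: [-0.436, -0.556, -0.437, 0.557]
wrist_force: [0.1, 0.1, 0.3]
gripper_width: 0.0855
```

```bash
python3 -c "
from h import *
p,d,W=pts('scene')
goal((.5674,.3075,.066),76.3)
cv2.imwrite('pics/scene9.png',cv2.resize(p[190:300,150:300,::-1],None,fx=5,fy=5,interpolation=cv2.INTER_CUBIC))
"
```

```text
t 10.03 tcp [0.5673 0.3083 0.0659] q [ 0.372  0.541 -0.011  1.019  0.     2.182] F [-0.48 -0.2   0.33] w 0.0852
shift mm [-0.1  0.3  0.7] turn [-0.0004  0.0006  0.0008]
```

View pics/scene9.png

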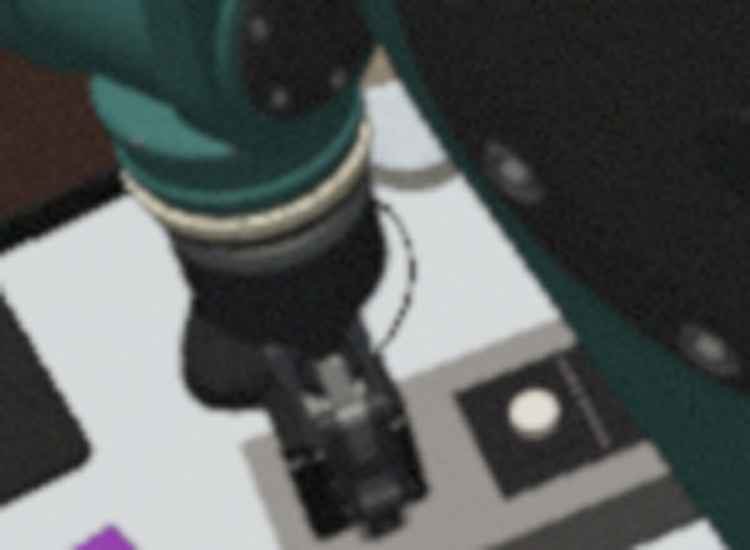

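The fingers straddle the handle with no contact force, so I'm closing.

Call:
apply_moves(
  plan=[
    [[0,0,0,0,0,0,-1],[0,0,0,0,0,0,-1],[0,0,0,0,0,0,-1],[0,0,0,0,0,0,-1],[0,0,0,0,0,0,-1],[0,0,0,0,0,0,-1],[0,0,0,0,0,0,-1],[0,0,0,0,0,0,-1]],
  ],
)

```text
t: 10.7
tcp_pos: [0.5677, 0.3085, 0.0669]
tool_rot: [0.437, 0.556, 0.437, -0.556]
wrist_force: [-0.4, -0.5, 6.3]
gripper_width: 0.0332
```

Call:
apply_moves(
  plan=[
    [[-3,0,0,0,0,0,-1],[-6,0,0,0,0,0,-1],[-10,0,0,0,0,0,-1],[-14,0,0,0,0,0,-1],[-18,0,0,0,0,0,-1],[-22,0,0,0,0,0,-1],[-26,0,0,0,0,0,-1],[-30,0,0,0,0,0,-1]],
  ],
)

```text
t: 11.37
tcp_pos: [0.5676, 0.3084, 0.0969]
tool_rot: [0.437, 0.556, 0.437, -0.556]
wrist_force: [0.4, -0.0, -1.2]
gripper_width: 0.033
```

```bash
python3 -c "
from h import *
p,d,W=pts('scene')
goal((.5674,.3075,.18),76.3)
cv2.imwrite('pics/scene10.png',cv2.resize(p[190:300,150:300,::-1],None,fx=5,fy=5,interpolation=cv2.INTER_CUBIC))
"
```

```text
t 11.42 tcp [0.5679 0.3085 0.0977] q [ 0.372  0.521  0.042  1.091 -0.     2.182] F [-0.07  0.1  -0.31] w 0.0331
shift mm [-82.3  -0.2   1. ] turn [-0.0004 -0.0006 -0.0009]
```

View pics/scene10.png

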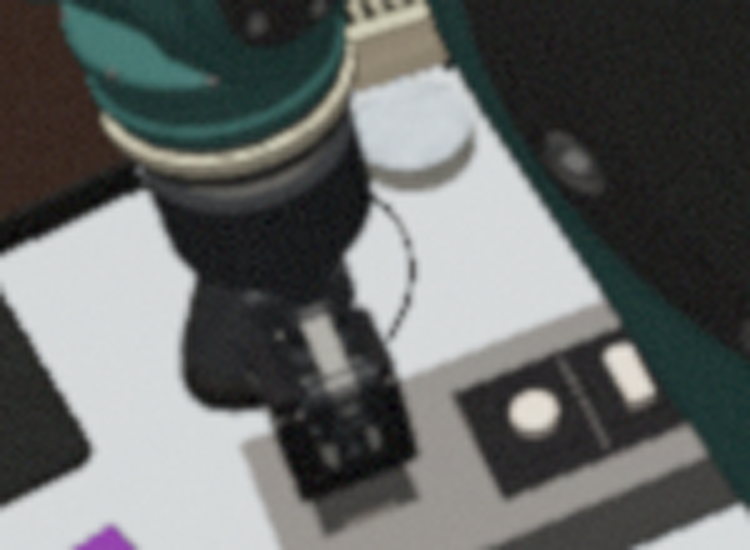

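The reader is gripped (33 mm wide) and coming up straight. Continuing the lift.

Call:
apply_moves(
  plan=[
    [[-15,0,0,0,0,0,-1],[-30,0,0,0,0,0,-1],[-45,0,0,0,0,0,-1],[-60,0,0,0,0,0,-1],[-75,0,0,0,0,0,-1],[-82,0,0,0,0,0,-1],[-82,0,0,0,0,0,-1],[-82,0,0,0,0,0,-1]],
  ],
)

```text
t: 12.08
tcp_pos: [0.5676, 0.3084, 0.1781]
tool_rot: [-0.437, -0.556, -0.437, 0.556]
wrist_force: [0.1, 0.4, -1.7]
gripper_width: 0.0333
```

```bash
python3 -c "
from h import *
p,d,W=pts('scene')
goal((.4941,-.1667,.18),76.2)
cv2.imwrite('pics/scene11.png',cv2.resize(p[140:300,150:300,::-1],None,fx=3.7,fy=3.7,interpolation=cv2.INTER_CUBIC))
"
```

```text
t 12.13 tcp [0.5673 0.3083 0.1776] q [0.372 0.486 0.202 1.288 0.    2.182] F [-0.57  0.82 -1.65] w 0.0334
shift mm [ -2.2  41.5 478.8] turn [0.0014 0.0005 0.0008]
```

View pics/scene11.png

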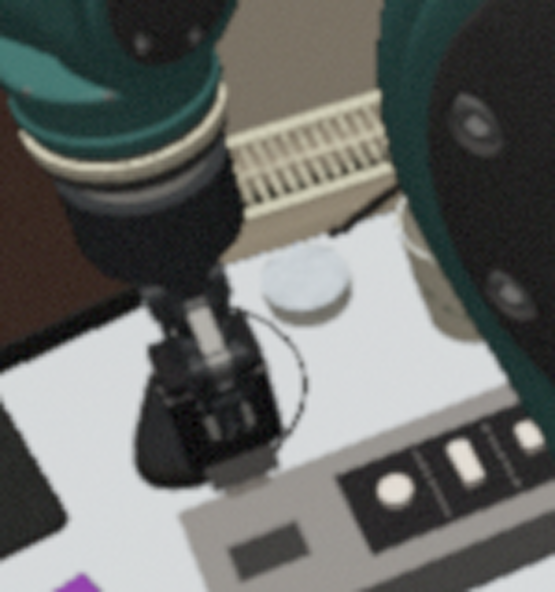

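The reader is out of the well and hanging upright. Moving it to the print.

Call:
apply_moves(
  plan=[
    [[0,1,15,0,0,0,-1],[0,4,45,0,0,0,-1],[0,7,75,0,0,0,-1],[0,9,105,0,0,0,-1],[0,12,135,0,0,0,-1],[0,14,165,0,0,0,-1],[0,17,195,0,0,0,-1],[0,20,225,0,0,0,-1]],
  ],
)

```text
t: 12.8
tcp_pos: [0.5326, 0.0838, 0.1775]
tool_rot: [-0.436, -0.556, -0.437, 0.556]
wrist_force: [0.8, -0.3, -2.4]
gripper_width: 0.0333
```

Call:
apply_moves(
  plan=[
    [[0,3,30,0,0,0,-1],[0,5,60,0,0,0,-1],[0,8,90,0,0,0,-1],[0,11,120,0,0,0,-1],[0,14,150,0,0,0,-1],[0,16,180,0,0,0,-1],[0,19,210,0,0,0,-1],[0,20,230,0,0,0,-1]],
  ],
)

```text
t: 13.47
tcp_pos: [0.4976, -0.1453, 0.1775]
tool_rot: [-0.436, -0.556, -0.437, 0.557]
wrist_force: [0.8, 0.1, -0.9]
gripper_width: 0.0335
```

```bash
python3 -c "
from h import *
p,d,W=pts('scene')
cv2.imwrite('pics/scene12.png',p[:,:,::-1])
p,d,W=pts('top')
cv2.imwrite('pics/top12.png',p[:,:,::-1])
goal((.4941,-.1667,.12),76.2)
"
```

```text
t 13.57 tcp [ 0.4976 -0.1456  0.1774] q [-4.420e-01  2.670e-01 -1.450e-01  1.159e+00 -1.000e-03  1.372e+00] F [ 0.2   0.95 -1.27] w 0.0337
shift mm [57.4  1.7 21.4] turn [-0.0018  0.0002  0.0013]
```

View pics/scene12.png

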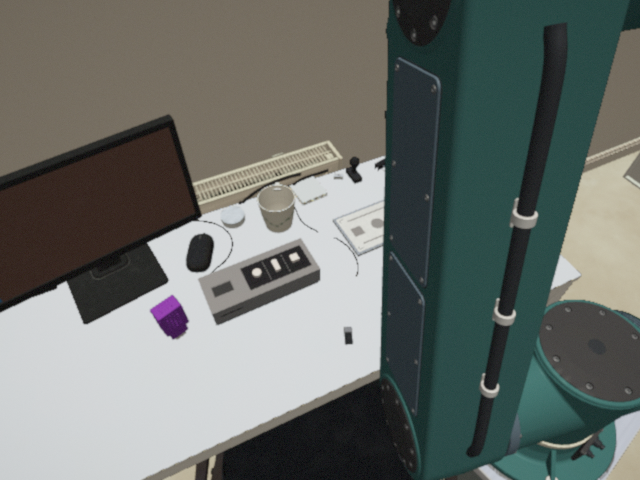

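View pics/top12.png

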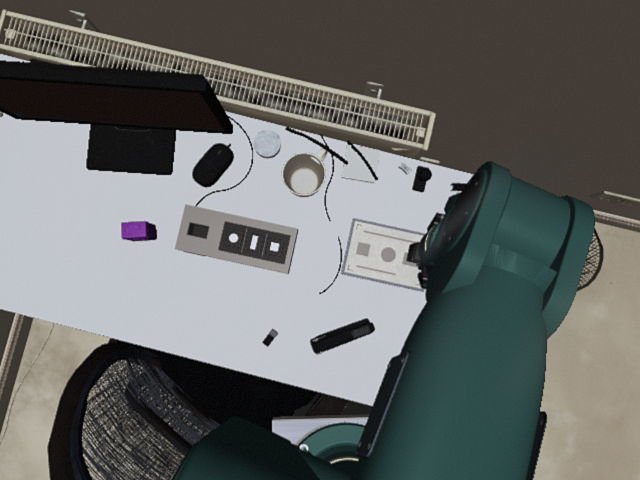

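Both patch views are partly blocked by the arm. Before descending, I'll check the height of the organiser and punch against the wrist and gripper.

```bash
python3 -c "
from h import *
n='top';D=np.load('top0.npz');d=D['d'];c=get_calibration(n);f=240/np.tan(np.radians(c['fovy']/2))
v,u=np.mgrid[:480,:640];P=np.stack([(u-c['cx'])/f*d,(v-c['cy'])/f*d,d],-1);W0=(P-np.array(c['t']))@np.array(c['R'])
def st(W,a,b,e,g,l):
  w=W[b:g,a:e].reshape(-1,3);w=w[w[:,2]>.02];print(l,np.percentile(w,[1,99],axis=0).round(3).tolist(),w[:,2].max().round(3))
st(W0,455,210,552,300,'organiser');st(W0,430,300,500,350,'punch');st(W0,280,150,330,197,'mug');st(W0,498,180,556,215,'far box')
p,d1,W=pts('top')
m=(d1>0)&(W[...,2]>.03)&(W[...,1]<-.1)&(W[...,0]>.3)&(W[...,0]<.75)
for lo in np.arange(.1,.5,.04):
  k=m&(W[...,2]>=lo)&(W[...,2]<lo+.04)
  if k.sum()>5:print(round(lo,2),k.sum(),W[k].min(0).round(3),W[k].max(0).round(3))
print(read_state()['tcp_pos'])
"
```

```text
organiser [[0.415, -0.435, 0.021], [0.578, 0.07, 1.164]] 1.164
punch [[0.311, -0.321, 0.038], [0.384, -0.213, 0.061]] 1.164
mug [[0.448, 0.026, 0.021], [0.731, 0.12, 1.164]] 1.164
far box [[0.448, -0.476, 0.02], [0.639, 0.07, 1.164]] 1.164
0.14 22 [ 0.483 -0.134  0.167] [ 0.517 -0.118  0.18 ]
0.18 93 [ 0.468 -0.137  0.18 ] [ 0.518 -0.118  0.219]
0.22 221 [ 0.45  -0.147  0.22 ] [ 0.55  -0.117  0.26 ]
0.26 216 [ 0.434 -0.161  0.261] [ 0.564 -0.119  0.298]
0.3 86 [ 0.459 -0.13   0.301] [ 0.528 -0.109  0.34 ]
0.34 65 [ 0.485 -0.12   0.34 ] [ 0.524 -0.108  0.367]
0.38 100 [ 0.491 -0.123  0.389] [ 0.533 -0.103  0.411]
0.42 104 [ 0.496 -0.121  0.425] [ 0.543 -0.102  0.46 ]
0.46 250 [ 0.498 -0.122  0.463] [ 0.56 -0.1   0.5 ]
[ 0.49780415 -0.1441014   0.17753654]
```

```bash
python3 -c "
from h import *
n='top';D=np.load('top0.npz');d=D['d'];c=get_calibration(n);f=240/np.tan(np.radians(c['fovy']/2))
v,u=np.mgrid[:480,:640];P=np.stack([(u-c['cx'])/f*d,(v-c['cy'])/f*d,d],-1);W=(P-np.array(c['t']))@np.array(c['R'])
m=(d>0)&(W[...,2]>.012)&(W[...,0]>.3)&(W[...,0]<.75)&(W[...,1]<-.2)&(W[...,1]>-.5)
for lo in np.arange(.012,.3,.03):
  k=m&(W[...,2]>=lo)&(W[...,2]<lo+.03)
  if k.sum()>5:print(round(lo,3),k.sum(),W[k].min(0).round(3),W[k].max(0).round(3))
"
```

```text
0.012 3878 [ 0.314 -0.493  0.012] [ 0.75  -0.2    0.042]
0.042 2501 [ 0.308 -0.434  0.042] [ 0.684 -0.2    0.072]
0.072 603 [ 0.471 -0.434  0.072] [ 0.569 -0.278  0.102]
0.102 805 [ 0.471 -0.435  0.102] [ 0.573 -0.304  0.132]
0.132 333 [ 0.467 -0.393  0.132] [ 0.572 -0.329  0.161]
0.162 6 [ 0.561 -0.395  0.162] [ 0.563 -0.39   0.168]
```

It's clear: the organiser stays beyond y<-0.278, 45 mm from the gripper body. Descending to about 12 mm above contact.

Call:
apply_moves(
  plan=[
    [[0,1,10,0,0,0,-1],[0,1.7,20.5,0,0,0,-1],[18,1.7,20.5,0,0,0,-1],[38,1.7,20.5,0,0,0,-1],[58,1.7,20.5,0,0,0,-1],[78,1.7,20.5,0,0,0,-1],[95,1.7,20.5,0,0,0,-1],[100,1.7,20.5,0,0,0,-1]],
  ],
)

```text
t: 14.28
tcp_pos: [0.4941, -0.1628, 0.0761]
tool_rot: [-0.436, -0.556, -0.438, 0.556]
wrist_force: [-0.3, 0.3, -1.7]
gripper_width: 0.0334
```

```bash
python3 -c "
from h import *
p,d,W=pts('top')
cv2.imwrite('pics/top13.png',cv2.resize(p[180:310,330:470,::-1],None,fx=4,fy=4,interpolation=cv2.INTER_CUBIC))
p,d,W=pts('scene')
cv2.imwrite('pics/scene13.png',cv2.resize(p[150:300,330:480,::-1],None,fx=4,fy=4,interpolation=cv2.INTER_CUBIC))
goal((.4943,-.1657,.063),76.2)
F=[]
"
```

```text
t 14.38 tcp [ 0.4948 -0.1632  0.0779] q [-0.475  0.339 -0.328  0.905 -0.     1.335] F [-0.49 -0.01 -1.13] w 0.0337
shift mm [14.9  0.1  2.6] turn [ 0.0018 -0.0004  0.0017]
```

View pics/top13.png

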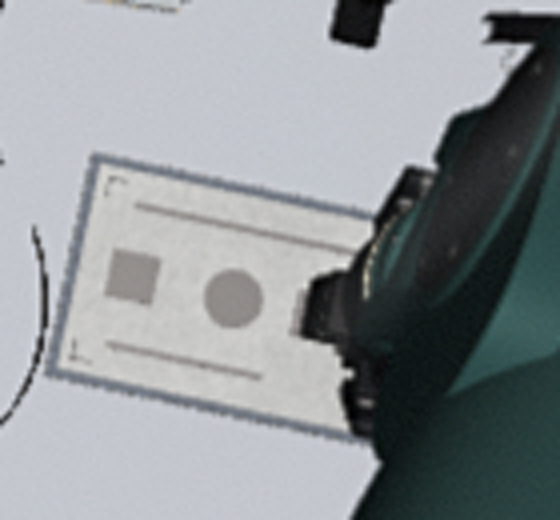

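View pics/scene13.png

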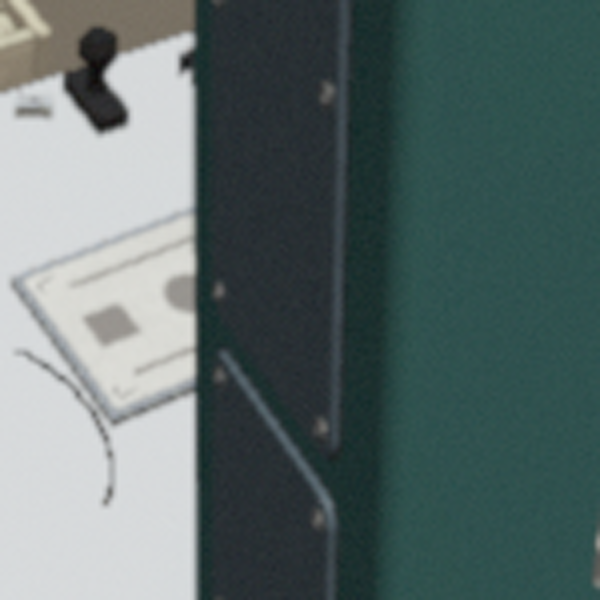

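The top view shows the handle end lined up over the oblong patch, with a sliver of the patch still visible at crop (298,315). Nudging 2.6 mm sideways and going down stepwise.

Call:
apply_moves(
  plan=[
    [[0,0,1.5,0,0,0,-1],[3,0,2.6,0,0,0,-1],[6,0,2.6,0,0,0,-1],[9,0,2.6,0,0,0,-1],[11,0,2.6,0,0,0,-1],[13,0,2.6,0,0,0,-1],[13,0,2.6,0,0,0,-1],[13,0,2.6,0,0,0,-1]],
  ],
)

```text
t: 15.05
tcp_pos: [0.4946, -0.1659, 0.0654]
tool_rot: [-0.437, -0.556, -0.437, 0.556]
wrist_force: [0.1, 0.2, -1.6]
gripper_width: 0.0336
```

Call:
apply_moves(
  plan=[
    [[1,0,0,0,0,0,-1],[2,0,0,0,0,0,-1],[3,0,0,0,0,0,-1],[4,0,0,0,0,0,-1],[4,0,0,0,0,0,-1],[4,0,0,0,0,0,-1],[4,0,0,0,0,0,-1],[4,0,0,0,0,0,-1]],
  ],
)

```text
t: 15.72
tcp_pos: [0.4947, -0.166, 0.0615]
tool_rot: [0.437, 0.556, 0.437, -0.556]
wrist_force: [0.3, 0.5, 0.5]
gripper_width: 0.0332
```

```bash
python3 -c "
from h import *
F=[]
for i in range(8):
  p,d,W=pts('top');F.append(read_state()['wrist_force'])
print(np.mean(F,0),np.std(F,0))
goal((.4943,-.1657,.058),76.2)
"
```

```text
[0.29148177 0.00703862 0.32621393] [0.46947995 0.48660764 0.47860489]
t 16.12 tcp [ 0.4947 -0.166   0.0615] q [-0.48   0.355 -0.355  0.861  0.     1.33 ] F [-0.02  0.16 -0.12] w 0.0335
shift mm [ 3.5 -0.5 -0.2] turn [ 0.0013  0.     -0.0001]
```

Both force (+1.7 N) and height say the nose is in about 1.4 mm. Going another 3.6 mm.

Call:
apply_moves(
  plan=[
    [[1,0,0,0,0,0,-1],[2,0,0,0,0,0,-1],[3,0,0,0,0,0,-1],[3.6,0,0,0,0,0,-1],[3.6,0,0,0,0,0,-1],[3.6,0,0,0,0,0,-1],[3.6,0,0,0,0,0,-1],[3.6,0,0,0,0,0,-1]],
  ],
)

```text
t: 16.78
tcp_pos: [0.4947, -0.166, 0.058]
tool_rot: [0.437, 0.556, 0.437, -0.556]
wrist_force: [0.6, -0.3, 2.1]
gripper_width: 0.0336
```

```bash
python3 -c "
from h import *
F=[]
for i in range(10):
  p,d,W=pts('top');F.append(read_state()['wrist_force'])
print(np.mean(F,0),np.std(F,0))
goal((.4943,-.1657,.058),76.2)
cv2.imwrite('pics/top14.png',cv2.resize(p[180:310,330:470,::-1],None,fx=4,fy=4,interpolation=cv2.INTER_CUBIC))
m=(d>0)&(W[...,2]>.02)&(W[...,2]<.12)&(W[...,1]<-.12)&(W[...,1]>-.2)&(W[...,0]>.44)&(W[...,0]<.56)
for lo in np.arange(.02,.12,.01):
  k=m&(W[...,2]>=lo)&(W[...,2]<lo+.01)
  if k.sum()>3:print(round(lo,3),k.sum(),W[k].min(0).round(3),W[k].max(0).round(3))
"
```

```text
[ 1.16405188 -0.34627235  1.61449806] [0.40893491 0.39689463 0.52392376]
t 17.28 tcp [ 0.4947 -0.166   0.0579] q [-0.48   0.358 -0.361  0.852  0.     1.33 ] F [ 1.81 -0.97  1.16] w 0.0335
shift mm [-0.1 -0.5 -0.2] turn [ 0.0013  0.     -0.0001]
0.05 14 [ 0.483 -0.146  0.05 ] [ 0.515 -0.139  0.06 ]
0.06 15 [ 0.48  -0.151  0.061] [ 0.513 -0.139  0.07 ]
0.07 19 [ 0.473 -0.153  0.07 ] [ 0.514 -0.138  0.08 ]
0.08 15 [ 0.471 -0.154  0.08 ] [ 0.513 -0.138  0.09 ]
0.09 18 [ 0.467 -0.153  0.09 ] [ 0.515 -0.138  0.099]
0.1 29 [ 0.466 -0.153  0.1  ] [ 0.516 -0.138  0.11 ]
0.11 68 [ 0.466 -0.153  0.11 ] [ 0.516 -0.138  0.12 ]
```

View pics/top14.png

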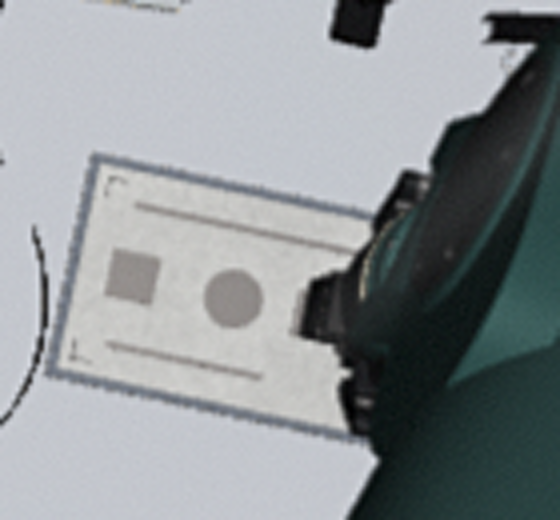

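All checks agree, so I'm handing it in.

```bash
python3 -c "
from workcell import *
print(close_job())"
```

```text
the job is handed in; nothing more can be done
None
```

I pressed the round key and then the bar key fully, and did not touch the square key. I then lifted the black reader out of the dock and set it on the oblong patch, where the arm is still gripping and pressing it. I handed the job in at about 17.3 s of the 48 s; no verdict was given.

**Last checks:**
- **Keys:** both bottomed out at the same height, with 22 N on the round key and 15 N on the bar key. The picture after each press showed that key back up.
- **Position:** the gripper was within about 1 mm of the patch centre and 0.002 rad of its long way. In the top view's depth, the handle's end face was within about 2 mm of where it should be and vertical.
- **Nose:** height and force put it about 4.6 to 5 mm in, at about 3 N. The grip was 33 mm wide.
- **Bystanders:** I did not touch the mug or the punch, and the gripper did not pass near the sticky notes. I took no final picture to check any of the three.

**Disagreements:**
- **Fingertip height:** the fingertips were about 36 mm higher than the reported tool position and the interface text implied. I confirmed this by depth and by the key contact, and worked from the measured offset.
- **View of the nose:** the arm hid the nose on the patch in both cameras. Its place there comes from the robot's position and the visible end of the handle.

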